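# Swing the switch cover aside and test the mixer's bowl switch

### The job

Before the cookie dough is mixed, the mixer's bowl switch has to be tested. Pull up the spring plunger on the switch cover, swing the cover away from over the roller switch to the next slot (not the last one) and let the plunger snap fully home there; then press the roller lever gently down just until the switch clicks, keep it there for about half a second without pressing on into its overtravel, and let it spring back up. Leave the bowls and the spoon where they are.

Things in the scene. Friction and masses are not known exactly. Their poses are not given: they have to be found in the camera images.
- mixer_base: Low white mixer base without its bowl, fixed: deck 360 (x) x 270 mm (y), top 55 mm above the table. Origin on the table under the pivot of the switch cover; deck from x -115 to +245, y -135 to +135 mm; z up, -x side nearest the robot, steel drive hub at x +180 mm. Roller switch at y -80 mm; curved steel index rail, 85 mm from the pivot, top 97 mm above the table, on the +y and -x side.
- cover_arm (a joint): Turn of the switch cover, an aluminium bar 30 mm wide, top 107 mm above the table, on an upright pivot (rad, + counter-clockwise from above). One end has the plunger, the other, 80 mm out, a plate 46 x 60 mm. 0 (start): plunger towards base +y, plate over the roller. Slots at 0, 1.00 (the next, wanted) and 1.65 (the last). Slight friction; with the plunger home it has under 0.03 rad play.
- plunger (a joint): Lift of the spring plunger, 85 mm from the pivot on the cover bar (m): 0 = home in a slot, 0.009 = its tip rests on the rail between slots, 0.014 = fully up. Lift it at least 10 mm to turn the cover. The spring pushes it down, about 5 N when home and 9 N when fully up. The tip is rounded, 10 mm across; the slots are 12 mm wide.
- knob_grip (a point): Point on the axis of the plunger's upright round black knob, at the height to grip it; it moves with cover and plunger. Knob: 24 mm diameter, from 16 mm below this point to 8 mm above, then a 29 mm flange 7 mm thick on top. With the plunger home this point is 129 mm above the table, and the cover bar's top lies 22 mm below it.
- next_slot (a point): Middle of the mouth of the next slot, on the top of the index rail, 97 mm above the table and 85 mm from the pivot. The knob's axis must come over it.
- switch_lever (a joint): Angle of the roller lever (rad): 0 = up, free; clicks at 0.12; overtravel, not allowed, from 0.25; hard stop 0.34. Hinge to roller is 50 mm: the roller goes down 6 mm to the click, 12.5 mm to overtravel. Pressing on the roller takes 1 N at first, 3 N just before the click, then it is much stiffer, 1.8 N more per mm (about 7 N at 8 mm, 14 N at 12 mm). It springs back.
- roller_top (a point): Top of the grey roller at the lever's free end, 89 mm above the table when free; moves with the lever. Roller 16 mm in diameter, 12 mm wide, axle along base y; it lies 80 mm from the pivot towards base -y. The lever runs from it to base +x, over the small black switch body. At the start the cover plate hangs 10 mm above it.
- mixing_bowl: Bystander: steel bowl, 180 mm across, 90 mm high; origin under its middle.
- small_bowl: Bystander: small plastic bowl, 130 mm across, 60 mm high; origin under its middle.
- spoon: Bystander: wooden spoon, 180 mm long, lying on the table; origin under its middle.

How it is judged (in metres and radians):
On the way, in this order (a step that is already met when the one before it is completed fails the run):
1. the cover stands at the next slot (1.00 rad) with the plunger home in it (value of joint cover_arm between 0.95 and 1.05 rad and value of joint plunger below 0.003 m), for 0.3 s.
2. the roller lever is held pressed past its click and short of overtravel for 0.3 s (value of joint switch_lever between 0.12 and 0.25 rad), for 0.3 s.
At the end, for the whole second after the job is handed in: The cover stands at the next slot (1.00 rad, within 0.05) with the plunger home (lift under 3 mm), and the roller lever is back up (under 0.03 rad); bowls and spoon are within 30 mm of where they were (all of step 1 and value of joint switch_lever below 0.03 rad); the robot touches nothing.
It fails at once if the roller lever is pressed into its overtravel (over 0.25 rad) (value of joint switch_lever above 0.25 rad).
It fails at once if a bowl or the spoon is moved more than 30 mm (distance of any of mixing_bowl, small_bowl, spoon from where it was at the start of the episode above 0.03 m).
It also fails if it takes over 48 s, if anything falls off the work surface, if the arm or the gripper's body presses on something with over 40 N, if the wrist force passes 120 N, or if a joint passes its speed limit or range.

### The arm

A 7-joint arm with a two-finger parallel gripper is mounted at the origin on the work surface. World frame = base frame: x ahead of the robot, y to its left, z up, the work surface at z = 0. Lengths are in mm, angles in rad, forces in N, time in s.
With the tool pointing down it reaches from about 425 to 975 mm from the base axis. Payload 16.7 kg.
Tool frame: the origin (TCP) lies midway between the tips of the shut fingers; the grasp point (between the pads) lies 19 mm behind it (r.grip_depth is the distance from the TCP to the grasp point, in mm); z points along the fingers, y is the line along which they close (so a half turn about z gives the same grasp; the last joint's range is limited). The gripper opens to 85 mm and grips with 20 to 120 N. Pads are 22 mm wide; open, the fingers measure 114 mm over their backs; the gripper's body (76 mm by 85 mm) begins 54 mm behind the grasp point. The pads swing forward as they close: fully open they stand 13 mm farther back than shut.
Start: joints at [-1.329, 0.426, 0.074, 1.606, -0.034, 1.111, -0.067], TCP at [257.752, 623.811, 231.302] pointing down, gripper open.
Joint ranges: [-2.85, 2.85], [-0.5, 2.14], [-1.23, 1.37], [0.21, 2.46], [-1.02, 4.16], [0.16, 2.05], [-2.73, 2.73]. Speed limits (rad/s): [1.89, 1.89, 2.39, 2.39, 3.01, 3.01, 3.01].

### API

Orientations are given as a 3x3 rotation matrix whose columns are the frame's x, y, z axes.
In Python, from plant import r gives the robot as it stands.
- The arm moves only by the shell command python3 -m creep 'ROWS' [OPENING]. ROWS is JSON, a list of rows, each a list of 6 numbers: the shift along the tool's x, y, z in mm, then the turn, a rotation vector about the tool's x, y, z in degrees. A call has 1 to 10 rows; each row shifts and turns the commanded pose from where the row before left it, along the tool's axes as they then stand; what a row does not reach is not made up. A row lasts 1/12 s, in which the tool goes at most 41.7 mm and 7.16 degrees, less where a joint would pass 70% of its speed; a pose out of reach is approached as far as the arm can. A call with a gripper value outside its range is refused whole. OPENING is the closure, from -1 (fully open) to 1 (shut), so that 0 is half open, set as the call begins (- or left out, the last holds). The fingers move at their own pace and stop on an object; the grip force is fixed at half the most. Time passes only in rows, so rows that do not move let the fingers close. It gives the time, the measured TCP pose, the force, the opening and the grip force at its end, in the units of the state.
- r.sense(): the state, without advancing time (a new reading comes with each control period).
- r.read_camera(name): name is "scene" or "top" or "wrist"; returns a dict with "color" (420x560x3 uint8, red, green, blue), "intrinsics" (3x3 intrinsics, pixels), "k1" (the pictures are not rectified: a ray, as slopes to the right and down, at radius r is drawn at 1 + k1 r^2 times it, then the intrinsics apply), "pose" (4x4, takes a point from camera to world coordinates); the wrist camera has in their place "T_tool_cam" (4x4, takes a point from camera to tool coordinates, whose origin is the TCP and whose axes are the flange's). Camera axes: x right, y down, z forward; pixel columns grow to the right and rows downward; lengths in mm; the calibration is good to about 2 mm. A picture is of the moment at which its call begins: read the wrist's pose just before it. There is no depth.
- r.sign_off(): hands the job in; it is judged then, once.
The state is a dict: "time": time; "joint_pos": joint angles; "qvel": joint speeds; "effort": joint torques, N m; "position": TCP position; "eef_rot": TCP orientation; "force": force on the tool from outside, world axes, zero at the start; "wrist_torque": the same for the moment, N m; "width": finger opening in mm; "finger_force": force on a finger pad.
Only numpy, scipy, OpenCV 4.12 (cv2) and the standard library are available. Lean on these libraries where they do the work, as an engineer would, in place of code of your own. Each camera call takes 0.05 s, during which the arm holds its last target. There are 200 camera calls.

## Working session

There is one attempt and no reset: what is moved stays moved. The work goes in short steps, Python scripts to look and compute and a shell command to move; the robot and the scene stay as the last step left them, time stands still between calls to the robot, and variables do not carry over. Pictures are saved under pics/ and viewed, at most 10 in all, crops included, and the job is handed in when it is done.

```bash
mkdir -p pics; ls; python3 - <<'E'
from plant import r
import cv2
for n in("scene","top"):
    c=r.read_camera(n);cv2.imwrite(f"pics/{n}0.png",c["color"][:,:,::-1]);print(n,c["intrinsics"],c["k1"],c["pose"])
s=r.sense();print(s["time"],s["position"],s["eef_rot"],s["width"],s["force"],r.grip_depth)
E
```

```text
pics
scene [[452.54565318   0.         282.46644053]
 [  0.         452.54565318 221.68041127]
 [  0.           0.           1.        ]] 0.0048370571398346635 [[-5.09572862e-01  6.96438893e-01 -5.05280484e-01  1.18917295e+03]
 [ 8.60272675e-01  4.23519416e-01 -2.83834862e-01  3.40828164e+02]
 [ 1.63224587e-02 -5.79313536e-01 -8.14941350e-01  1.09633160e+03]
 [ 0.00000000e+00  0.00000000e+00  0.00000000e+00  1.00000000e+00]]
top [[408.23665925   0.         275.94530808]
 [  0.         408.23665925 204.98198844]
 [  0.           0.           1.        ]] -0.0030295533723407164 [[ 4.49228808e-03 -9.96756740e-01  8.03481157e-02  4.82046572e+02]
 [-9.99979466e-01 -4.11049878e-03  4.91646206e-03  6.58860909e+00]
 [-4.57024587e-03 -8.03685520e-02 -9.96754738e-01  1.18356342e+03]
 [ 0.00000000e+00  0.00000000e+00  0.00000000e+00  1.00000000e+00]]
0.1 [257.65537608 623.50453792 230.66824307] [[-9.24195563e-01  3.81919408e-01 -3.57432262e-04]
 [ 3.81919564e-01  9.24194904e-01 -1.10757223e-03]
 [-9.26662541e-05 -1.16012371e-03 -9.99999323e-01]] 85.61315838076227 [-0.23996876 -0.20138128  0.16794673] 18.700000000000003
```

View pics/top0.png

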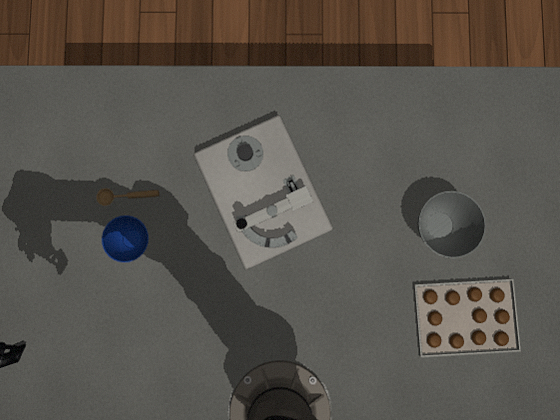

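View pics/scene0.png

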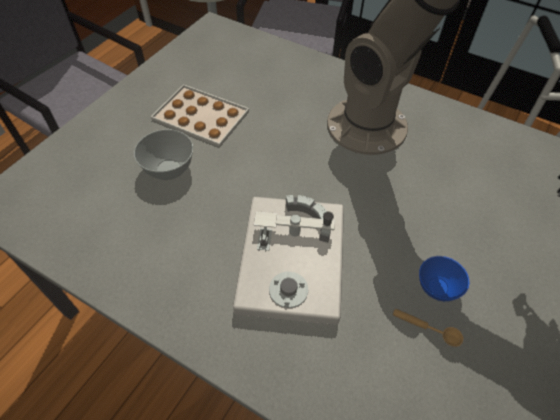

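The top view shows the deck corners at (195,152), (277,112), (332,229), (247,268), the knob at (241,224), the pivot at (272,211) and the plate at (298,198). The blue bowl and spoon are to its left and the steel bowl is to its right. In the scene view the knob is at (328,217), with deck corners at (252,199) and (343,205).

```bash
cat > h.py <<'E'
import numpy as np, cv2
from scipy.optimize import least_squares
from plant import r
def dist(c): return np.array([c["k1"],0,0,0,0.])
def proj(c,P,T=None):
    T=np.linalg.inv(c["pose"] if T is None else T)
    return cv2.projectPoints(np.float64(P).reshape(-1,1,3),cv2.Rodrigues(T[:3,:3])[0],T[:3,3],c["intrinsics"],dist(c))[0][:,0]
def ray(c,px,z,T=None):
    T=c["pose"] if T is None else T
    u=cv2.undistortPoints(np.float64(px).reshape(-1,1,2),c["intrinsics"],dist(c))[:,0]
    d=np.c_[u,np.ones(len(u))]@T[:3,:3].T
    return T[:3,3]+d*((z-T[2,3])/d[:,2])[:,None]
def tool(s):
    T=np.eye(4);T[:3,:3]=s["eef_rot"];T[:3,3]=s["position"];return T
def b2w(p,P):
    P=np.atleast_2d(P);c,s=np.cos(p[2]),np.sin(p[2])
    return np.c_[p[0]+c*P[:,0]-s*P[:,1],p[1]+s*P[:,0]+c*P[:,1],P[:,2]]
def go(target,yaw=None,s=None):
    "shift in tool axes (mm) and turn about tool z (deg) to TCP target, x axis of tool at world yaw"
    s=s or r.sense();R=np.array(s["eef_rot"])
    print("shift",np.round(R.T@(np.array(target)-s["position"]),1))
    if yaw is not None:
        x=np.array([np.cos(yaw),np.sin(yaw),0]);l=R.T@x;print("turn z deg",np.degrees(np.arctan2(l[1],l[0])))
E
python3 - <<'E'
from h import *
t=r.read_camera("top");s=r.read_camera("scene")
M=[(t,(195,152),(245,135,55)),(t,(277,112),(245,-135,55)),(t,(332,229),(-115,-135,55)),(t,(247,268),(-115,135,55)),(t,(241,224),(0,85,144)),
 (s,(252,199),(-115,-135,55)),(s,(343,205),(-115,135,55)),(s,(328,217),(0,85,144))]
f=lambda p:np.concatenate([proj(c,b2w(p,P))[0]-u for c,u,P in M])
o=least_squares(f,[600,0,.4],loss="soft_l1")
print(o.x,np.round(o.fun.reshape(-1,2),1))
p=o.x;np.save("p.npy",p)
for n,P in dict(knob=(0,85,129),slot=(-85*np.sin(1),85*np.cos(1),97),roller=(0,-80,89)).items():print(n,b2w(p,P))
print(r.sense()["joint_pos"])
E
```

```text
[5.58189867e+02 2.49242294e+01 4.42768630e-01] [[-4.2 -0.2]
 [ 0.9 -0.3]
 [ 1.3 -1.8]
 [-2.5  1.1]
 [-0.5 -1.9]
 [-0.5 -2.7]
 [ 0.5 -1.1]
 [ 0.  -0.8]]
knob [[521.77223284 101.72758827 129.        ]]
slot [[473.88553711  35.77687901  97.        ]]
roller [[592.4652869  -47.36128491  89.        ]]
[-1.32847429  0.42651243  0.07388554  1.60634921 -0.03409027  1.11079685
 -0.0671231 ]
```

```bash
python3 -m creep '[[-29.6,-25.4,1,0,0,0],[-29.6,-25.4,1,0,0,0],[-29.6,-25.4,1,0,0,0],[-29.6,-25.4,1,0,0,0],[-29.6,-25.4,1,0,0,0],[-29.6,-25.4,1,0,0,0],[-29.6,-25.4,1,0,0,0],[-29.6,-25.4,1,0,0,0],[-29.6,-25.4,1,0,0,0],[-29.6,-25.4,1,0,0,0]]' -1
python3 -m creep '[[-29.6,-25.4,1,0,0,0],[-29.6,-25.4,1,0,0,0],[-29.6,-25.4,1,0,0,0],[-29.6,-25.4,1,0,0,0],[0,0,0,0,0,7],[0,0,0,0,0,7],[0,0,0,0,0,7],[0,0,0,0,0,7],[0,0,0,0,0,7],[0,0,0,0,0,7]]'
python3 -m creep '[[0,0,0,0,0,0],[0,0,0,0,0,0]]'
python3 - <<'E'
from h import *
s=r.sense();c=r.read_camera("wrist");cv2.imwrite("pics/w1.png",c["color"][:,:,::-1])
T=tool(s)@c["T_tool_cam"];p=np.load("p.npy");print(s["time"],s["joint_pos"],np.round(T,3).tolist())
for P in [(0,85,144),(0,0,107),(0,-80,89),(-85*np.sin(1),85*np.cos(1),97)]:print(P,proj(c,b2w(p,P),T))
E
```

```text
time: 1.03
position: [434.8, 274.2, 221.4]
eef_rot: [[-0.924, 0.382, 0.0], [0.382, 0.924, 0.0], [0.0, 0.0, -1.0]]
force: [0.7, -0.3, 0.5]
width: 85.1
finger_force: 0.0
time: 1.87
position: [504.9, 136.8, 217.2]
eef_rot: [[-0.426, 0.905, -0.0], [0.905, 0.426, -0.0], [0.0, -0.0, -1.0]]
force: [0.3, 0.1, -0.1]
width: 85.5
finger_force: 0.0
time: 2.03
position: [504.8, 137.0, 217.3]
eef_rot: [[-0.435, 0.9, -0.0], [0.9, 0.435, -0.0], [-0.0, -0.0, -1.0]]
force: [0.3, 1.5, 0.3]
width: 85.6
finger_force: 0.0
2.0333 [-0.77118281  0.19982975  0.43989703  1.97969632 -0.10164342  0.98323949
  0.16756739] [[0.9, 0.418, 0.126, 473.154], [0.436, -0.86, -0.263, 203.543], [-0.001, 0.292, -0.957, 358.79], [0.0, 0.0, 0.0, 1.0]]
(0, 85, 144) [[284.78527882 264.08554047]]
(0, 0, 107) [[284.20463361 321.4357726 ]]
(0, -80, 89) [[283.76060826 367.9237198 ]]
(np.float64(-71.5250337086712), np.float64(45.92569599879188), 97) [[213.72326406 276.11024285]]
```

View pics/w1.png

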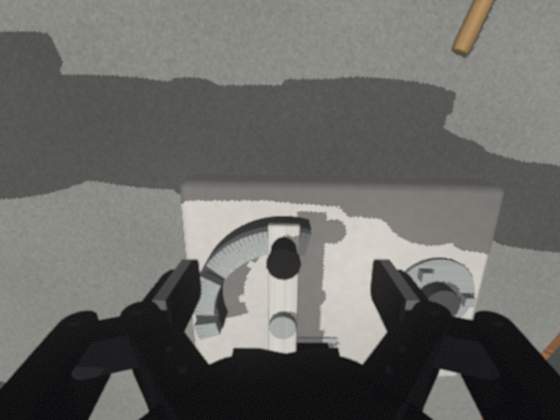

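The wrist view shows the knob's flange top at (284,264), exactly where the fit predicts it, and the pivot at (283,325) with the bar upright in the image. That confirms the pose, so I move over the knob.

```bash
python3 - <<'E'
from h import *
p=np.load("p.npy");k=b2w(p,(0,85,0))[0]
go((k[0],k[1],111.5),p[2]+np.pi/2)
E
```

```text
shift [-3.910e+01 -1.000e-01  1.058e+02]
turn z deg 0.4588126151346839
```

```bash
python3 -m creep '[[-19.5,0,0,0,0,0.4],[-19.5,0,0,0,0,0],[0,0,25,0,0,0],[0,0,25,0,0,0],[0,0,20,0,0,0],[0,0,15,0,0,0],[0,0,12,0,0,0],[0,0,6,0,0,0],[0,0,3,0,0,0],[0,0,0,0,0,0]]'
python3 - <<'E'
from h import *
p=np.load("p.npy");k=b2w(p,(0,85,0))[0]
go((k[0],k[1],111.5),p[2]+np.pi/2)
s=r.sense();c=r.read_camera("wrist");cv2.imwrite("pics/w2.png",c["color"][:,:,::-1])
print(s["position"],s["force"],proj(c,b2w(p,[(0,85,144),(0,0,107)]),tool(s)@c["T_tool_cam"]))
E
```

```text
time: 2.92
position: [521.6, 101.6, 111.1]
eef_rot: [[-0.426, 0.905, -0.001], [0.905, 0.426, -0.0], [0.0, -0.001, -1.0]]
force: [0.0, -0.7, 0.5]
width: 85.5
finger_force: 0.0
shift [ 0.   0.3 -0.4]
turn z deg -0.13305729640438232
[521.55373344 101.57010238 111.12201144] [ 0.01887    -0.71880512  0.52015749] [[284.92499432 298.72102872]
 [285.2461861  378.30491114]]
```

View pics/w2.png

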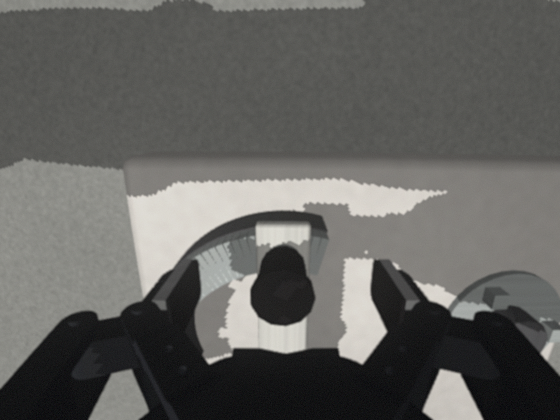

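The knob's flange is centred near (283,294), between the fingers and within 2 mm of the prediction. I close the gripper.

```bash
python3 -m creep '[[0,0,0,0,0,0],[0,0,0,0,0,0],[0,0,0,0,0,0],[0,0,0,0,0,0],[0,0,0,0,0,0],[0,0,0,0,0,0],[0,0,0,0,0,0],[0,0,0,0,0,0]]' 1
```

```text
time: 3.63
position: [521.5, 101.6, 111.7]
eef_rot: [[-0.425, 0.905, -0.0], [0.905, 0.425, 0.0], [0.0, -0.0, -1.0]]
force: [-4.3, -0.8, 10.1]
width: 26.2
finger_force: 58.2
```

```bash
python3 -m creep '[[0,0,-3,0,0,0],[0,0,-3,0,0,0],[0,0,-3,0,0,0],[0,0,-3.5,0,0,0],[0,0,0,0,0,0],[0,0,0,0,0,0]]'
python3 - <<'E'
from h import *
s=r.sense();c=r.read_camera("wrist")
im=c["color"][150:400,120:450];cv2.imwrite("pics/w3.png",cv2.resize(im[:,:,::-1],None,fx=2,fy=2))
E
```

```text
time: 4.13
position: [521.5, 101.7, 123.8]
eef_rot: [[-0.425, 0.905, -0.0], [0.905, 0.425, -0.0], [0.0, -0.0, -1.0]]
force: [0.1, -1.7, -8.6]
width: 25.7
finger_force: 59.4
```

View pics/w3.png

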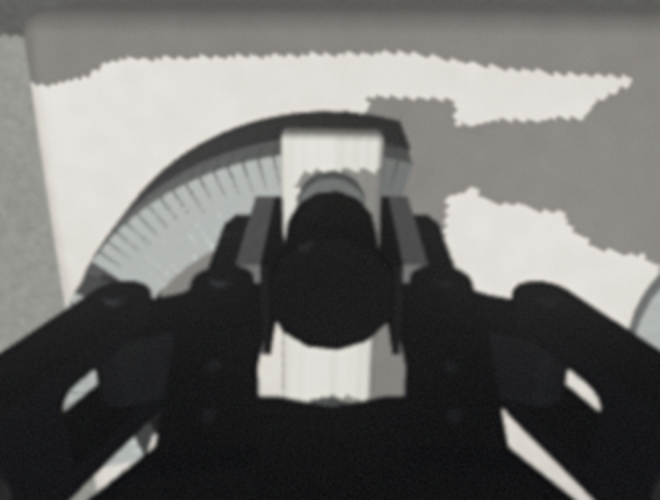

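The knob is gripped under the flange and the grey stem is visible below it. The 8.6 N pull matches about 12.5 mm of lift. Now the arc towards 1.00 rad.

```bash
python3 -m creep '[[-0.2,-4.25,0,0,0,-2.87],[-0.2,-4.25,0,0,0,-2.87],[-0.4,-8.5,0,0,0,-5.73],[-0.4,-8.5,0,0,0,-5.73],[-0.4,-8.5,0,0,0,-5.73],[-0.4,-8.5,0,0,0,-5.73],[-0.4,-8.5,0,0,0,-5.73],[-0.4,-8.5,0,0,0,-5.73],[-0.4,-8.5,0,0,0,-5.73],[0,0,0,0,0,0]]'
cat > arc.py <<'E'
from h import *
p=np.load("p.npy");s=r.sense()
k0=np.array([521.5,101.7]);
# bar direction from knob seen at angle 0, using fitted pivot
v=np.array(s["position"][:2])-p[:2];v0=k0-p[:2]
print("angle",np.arctan2(v[1],v[0])-np.arctan2(v0[1],v0[0]),"radius",np.hypot(*v),np.hypot(*v0),s["force"])
a=np.arctan2(v0[1],v0[0])+1.0
t=p[:2]+85*np.array([np.cos(a),np.sin(a)]);go((*t,s["position"][2]),a)
E
python3 arc.py
```

```text
time: 5.02
position: [475.6, 51.2, 123.4]
eef_rot: [[-0.947, 0.32, -0.002], [0.32, 0.947, -0.0], [0.002, -0.001, -1.0]]
force: [-6.6, 3.7, -8.4]
width: 25.7
finger_force: 59.5
angle 0.8171649416542714 radius 86.62523438058207 85.0920988089124 [-6.59201716  3.68172136 -8.37980408]
shift [ -3.3 -15.4   0. ]
turn z deg -11.49038198016475
```

```bash
python3 -m creep '[[-0.2,-5,0,0,0,-3.5],[-0.2,-5,0,0,0,-3.5],[-0.2,-4,0,0,0,-3],[0,0,0,0,0,0],[0,0,0,0,0,0]]'
python3 arc.py
python3 - <<'E'
from h import *
s=r.sense();print("chord",np.hypot(*(s["position"][:2]-np.array([521.5,101.7]))))
c=r.read_camera("wrist")
im=c["color"][150:400,120:450];cv2.imwrite("pics/w4.png",cv2.resize(im[:,:,::-1],None,fx=2,fy=2))
E
```

```text
time: 5.43
position: [472.3, 38.3, 123.1]
eef_rot: [[-0.988, 0.157, -0.003], [0.157, 0.988, -0.0], [0.003, -0.001, -1.0]]
force: [-7.5, 1.2, -9.4]
width: 25.8
finger_force: 59.5
angle 0.9710366830087902 radius 86.9013922835784 85.0920988089124 [-7.54614903  1.24740505 -9.41870546]
shift [-1.9 -2.5 -0. ]
turn z deg -1.8442106567562977
chord 80.27961234840237
```

View pics/w4.png

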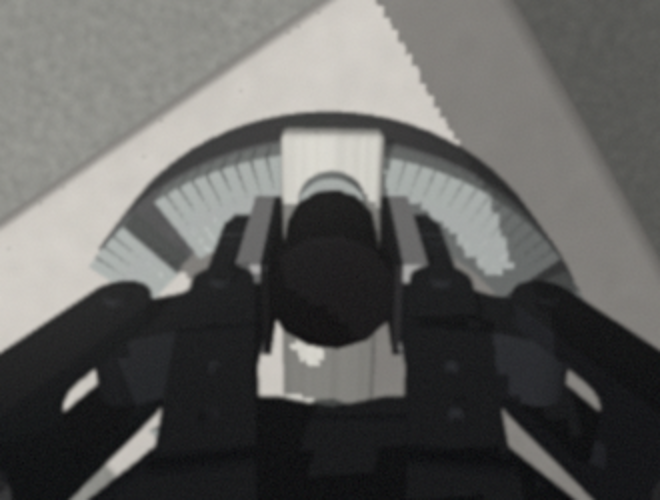

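The view shows the bar mid-rail, with the last slot at (160,245) in the crop. From the chord, the angle is about 0.985 rad, so I move 1.4 mm further with 1 mm outward to relieve the side load, then lower.

```bash
python3 -m creep '[[1,-1.4,0,0,0,-0.9],[0,0,0,0,0,0],[0,0,2,0,0,0],[0,0,2,0,0,0],[0,0,1.5,0,0,0],[0,0,0,0,0,0],[0,0,0,0,0,0]]'
python3 -c "
from h import *
s=r.sense();print('chord',np.hypot(*(s['position'][:2]-np.array([521.5,101.7]))))"
```

```text
time: 6.07
position: [472.0, 37.0, 117.9]
eef_rot: [[-0.99, 0.141, -0.002], [0.141, 0.99, -0.001], [0.002, -0.001, -1.0]]
force: [-5.0, -1.7, -7.8]
width: 26.1
finger_force: 59.6
chord 81.42541923769711
```

The lift is now 6 mm and the spring still pulls down, so the tip has entered the slot. I lower the rest.

```bash
python3 -m creep '[[0,0,2,0,0,0],[0,0,2,0,0,0],[0,0,1.5,0,0,0],[0,0,0,0,0,0],[0,0,0,0,0,0]]'
```

```text
time: 6.48
position: [471.9, 36.5, 112.3]
eef_rot: [[-0.99, 0.142, -0.002], [0.142, 0.99, -0.001], [0.002, -0.001, -1.0]]
force: [-4.8, -4.4, -10.4]
width: 25.9
finger_force: 59.6
```

```bash
python3 -m creep '[[0,0,0,0,0,0],[0,0,0,0,0,0],[0,0,0,0,0,0],[0,0,0,0,0,0],[0,0,0,0,0,0],[0,0,0,0,0,0]]' -1
python3 -m creep '[[0,0,-15,0,0,0],[0,0,-20,0,0,0],[0,0,-20,0,0,0],[0,0,-20,0,0,0],[0,0,-20,0,0,0],[20,0,0,0,0,0],[20,0,0,0,0,0],[0,0,0,0,0,0],[0,0,0,0,0,0]]'
python3 - <<'E'
from h import *
s=r.sense();c=r.read_camera("wrist");cv2.imwrite("pics/w5.png",c["color"][:,:,::-1]);print(s["position"])
p=np.load("p.npy");T=tool(s)@c["T_tool_cam"]
sn,cs=np.sin(1),np.cos(1)
for P in [(-85*sn,85*cs,144),(-85*sn,85*cs,153),(0,0,107),(0,-80,89)]:print(P,proj(c,b2w(p,P),T))
E
```

```text
time: 6.98
position: [473.1, 37.5, 113.0]
eef_rot: [[-0.99, 0.141, 0.0], [0.141, 0.99, 0.0], [-0.0, 0.0, -1.0]]
force: [0.3, -0.2, -0.8]
width: 85.3
finger_force: 0.0
time: 7.73
position: [432.9, 43.3, 208.1]
eef_rot: [[-0.99, 0.14, 0.001], [0.14, 0.99, 0.001], [-0.001, 0.001, -1.0]]
force: [0.3, 0.6, -0.4]
width: 85.3
finger_force: 0.0
[432.89567572  43.25313456 208.1385256 ]
(np.float64(-71.5250337086712), np.float64(45.92569599879188), 144) [[283.46821609 272.53836622]]
(np.float64(-71.5250337086712), np.float64(45.92569599879188), 153) [[283.39298157 278.45971621]]
(0, 0, 107) [[284.82342679 329.62681079]]
(0, -80, 89) [[224.52513595 350.88495204]]
```

View pics/w5.png

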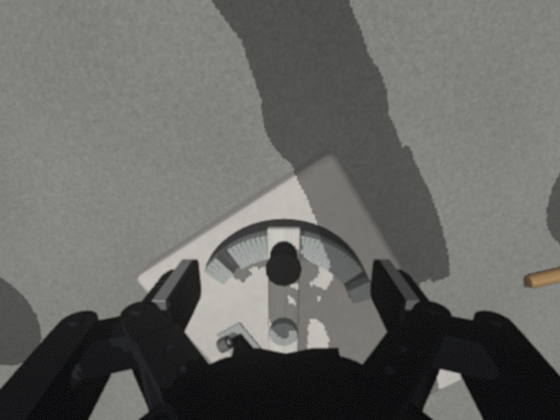

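The flange is at (284,268), with the plunger shown low and the bar radial. The flange-to-pivot distance of 62 px is the same as when home at the start. The roller is uncovered at (224,344).

```bash
python3 - <<'E'
from h import *
s=r.sense();c=r.read_camera("wrist");p=np.load("p.npy");T=tool(s)@c["T_tool_cam"]
print("roller",ray(c,(224,344),86,T),b2w(p,(0,-80,86)),"pivot",ray(c,(284,328),107,T),"knob",ray(c,(284,268),144,T))
im=c["color"][220:370,180:380];cv2.imwrite("pics/w5c.png",cv2.resize(im[:,:,::-1],None,fx=4,fy=4,interpolation=2))
q=ray(c,(224,344),86,T)[0];go((q[0],q[1],150),p[2]+np.pi)
E
```

```text
roller [[586.31276788 -47.2122806   86.        ]] [[592.4652869  -47.36128491  86.        ]] pivot [[556.80672533  24.30280384 107.        ]] knob [[470.65593762  36.6996167  144.        ]]
shift [-163.7  -68.    58.1]
turn z deg -33.465843581507976
```

View pics/w5c.png

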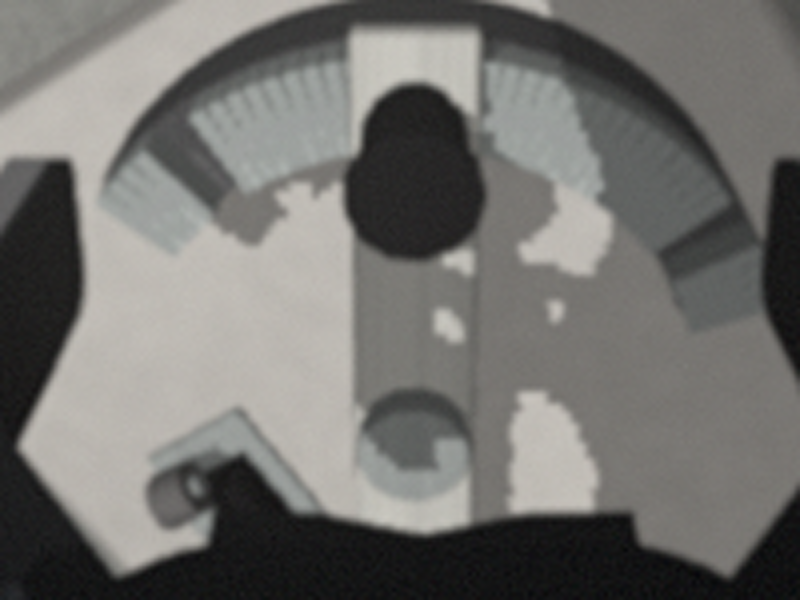

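Enlarged, the knob sits low on the bar with no stem showing, so it is home. The roller is at (223,344), its front to the lower left, with the lever running right. I shut the fingers and go above it.

```bash
python3 -m creep '[[-33,-13.6,0,0,0,0],[-33,-13.6,0,0,0,0],[-33,-13.6,0,0,0,0],[-33,-13.6,0,0,0,0],[-33,-13.6,0,0,0,0],[0,0,0,0,0,-6.7],[0,0,0,0,0,-6.7],[0,0,0,0,0,-6.7],[0,0,0,0,0,-6.7],[0,0,0,0,0,-6.7]]' 1
python3 -m creep '[[0,0,25,0,0,0],[0,0,25,0,0,0],[0,0,25,0,0,0],[0,0,15,0,0,0],[0,0,0,0,0,0],[0,0,0,0,0,0]]'
python3 - <<'E'
from h import *
s=r.sense();c=r.read_camera("wrist");p=np.load("p.npy");T=tool(s)@c["T_tool_cam"]
cv2.imwrite("pics/w6.png",c["color"][:,:,::-1])
print(proj(c,[(588,-47,89),(588,-47,81),s["position"]],T))
go((588,-47,92),p[2]+np.pi)
E
```

```text
time: 8.67
position: [587.6, -47.9, 207.2]
eef_rot: [[-0.901, -0.434, -0.001], [-0.434, 0.901, -0.0], [0.001, -0.0, -1.0]]
force: [0.3, -0.9, -0.4]
width: 0.1
finger_force: 0.0
time: 9.17
position: [587.1, -47.8, 117.2]
eef_rot: [[-0.903, -0.429, -0.002], [-0.429, 0.903, -0.001], [0.002, 0.0, -1.0]]
force: [0.2, -0.4, -0.2]
width: -0.2
finger_force: 0.0
[[286.71202021 244.33837312]
 [286.66040279 239.37925869]
 [286.2369446  263.61944781]]
shift [-0.6  0.6 26.2]
turn z deg 0.01442358032754606
```

View pics/w6.png

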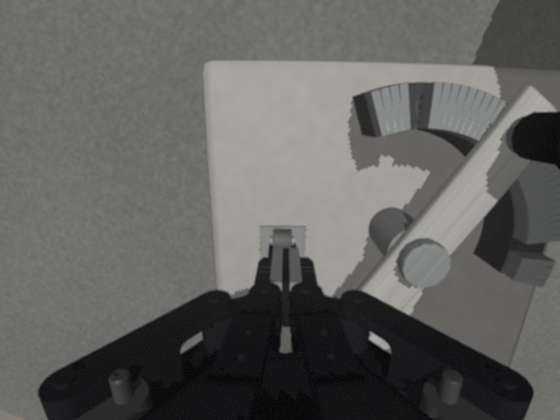

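The roller shows at (283,238), just ahead of the shut fingertips and within 2 mm of the estimate. The plate is clear. I descend to just above it.

```bash
python3 -m creep '[[1.3,0,10,0,0,0],[0,0,10,0,0,0],[0,0,4,0,0,0],[0,0,0,0,0,0],[0,0,0,0,0,0]]'
python3 -m creep '[[0,0,1.5,0,0,0],[0,0,1.5,0,0,0],[0,0,1.5,0,0,0],[0,0,0,0,0,0],[0,0,0,0,0,0]]'
```

```text
time: 9.63
position: [585.8, -48.1, 93.7]
eef_rot: [[-0.903, -0.429, -0.0], [-0.429, 0.903, -0.0], [0.0, 0.0, -1.0]]
force: [0.8, -0.3, 0.3]
width: -0.0
finger_force: 0.0
time: 10.05
position: [585.9, -48.0, 89.3]
eef_rot: [[-0.903, -0.429, -0.0], [-0.429, 0.903, -0.0], [0.0, -0.0, -1.0]]
force: [-0.1, 0.1, -0.8]
width: 0.2
finger_force: 0.0
```

```bash
python3 -m creep '[[0,0,1,0,0,0],[0,0,1,0,0,0],[0,0,0,0,0,0],[0,0,0,0,0,0]]'
python3 -m creep '[[0,0,1,0,0,0],[0,0,1,0,0,0],[0,0,0,0,0,0],[0,0,0,0,0,0]]'
```

```text
time: 10.38
position: [585.8, -48.1, 87.3]
eef_rot: [[-0.903, -0.429, -0.0], [-0.429, 0.903, -0.0], [0.0, -0.0, -1.0]]
force: [-0.4, -0.6, 2.3]
width: -0.2
finger_force: 0.7
time: 10.72
position: [585.8, -48.1, 85.2]
eef_rot: [[-0.903, -0.429, -0.0], [-0.429, 0.903, -0.0], [0.0, 0.0, -1.0]]
force: [-0.9, -0.4, 2.2]
width: -0.4
finger_force: 1.0
```

```bash
python3 -m creep '[[0,0,1,0,0,0],[0,0,0.7,0,0,0],[0,0,0,0,0,0],[0,0,0,0,0,0]]'
python3 -m creep '[[0,0,0.7,0,0,0],[0,0,0.7,0,0,0],[0,0,0,0,0,0],[0,0,0,0,0,0]]'
```

```text
time: 11.05
position: [585.8, -48.1, 83.6]
eef_rot: [[-0.903, -0.429, -0.0], [-0.429, 0.903, -0.0], [0.0, -0.0, -1.0]]
force: [-2.1, -2.2, 3.1]
width: 0.1
finger_force: 1.4
time: 11.38
position: [585.8, -48.1, 82.2]
eef_rot: [[-0.903, -0.429, -0.0], [-0.429, 0.903, -0.0], [0.0, 0.0, -1.0]]
force: [-2.6, -2.3, 4.8]
width: 0.1
finger_force: 2.7
```

```bash
python3 -m creep '[[0,0,1,0,0,0],[0,0,0,0,0,0],[0,0,0,0,0,0]]'
python3 -m creep '[[0,0,0.5,0,0,0],[0,0,0,0,0,0],[0,0,0,0,0,0],[0,0,0,0,0,0],[0,0,0,0,0,0],[0,0,0,0,0,0]]'
```

```text
time: 11.63
position: [585.8, -48.2, 81.3]
eef_rot: [[-0.903, -0.429, -0.0], [-0.429, 0.903, -0.0], [0.0, 0.0, -1.0]]
force: [-2.9, -1.6, 7.4]
width: -0.3
finger_force: 3.6
time: 12.13
position: [585.8, -48.2, 80.9]
eef_rot: [[-0.903, -0.429, -0.0], [-0.429, 0.903, -0.0], [0.0, 0.0, -1.0]]
force: [-4.7, -1.2, 7.2]
width: -0.1
finger_force: 3.8
```

The force of 7.2 N at about 8 mm puts it past the click and well short of overtravel, and it was held for over half a second. I release, lift and take a last look.

```bash
python3 -m creep '[[0,0,-3,0,0,0],[0,0,-5,0,0,0],[0,0,-15,0,0,0],[0,0,-25,0,0,0],[0,0,-30,0,0,0],[0,0,-30,0,0,0],[0,0,-20,0,0,0],[25,0,0,0,0,0],[25,0,0,0,0,0],[0,0,0,0,0,0]]'
python3 -m creep '[[25,0,0,0,0,0],[25,0,0,0,0,0],[25,0,0,0,0,0],[0,0,0,0,0,0],[0,0,0,0,0,0],[0,0,0,0,0,0]]'
python3 - <<'E'
from h import *
c=r.read_camera("wrist");cv2.imwrite("pics/w7.png",c["color"][:,:,::-1])
E
```

```text
time: 12.97
position: [537.5, -71.7, 209.2]
eef_rot: [[-0.904, -0.427, -0.001], [-0.427, 0.904, -0.0], [0.001, 0.0, -1.0]]
force: [0.6, -0.5, 0.9]
width: -0.2
finger_force: 0.0
time: 13.47
position: [473.5, -101.3, 209.1]
eef_rot: [[-0.903, -0.429, 0.001], [-0.429, 0.903, 0.0], [-0.001, -0.0, -1.0]]
force: [0.2, 0.7, -0.9]
width: 0.7
finger_force: 0.0
```

View pics/w7.png

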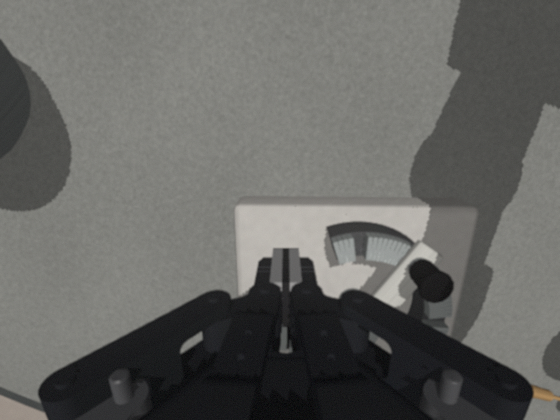

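The knob is seated at (430,280) on the bar at the next slot, the last slot is empty at (362,247), and the arm is clear of everything.

```bash
python3 -c "
from plant import r
print(r.sign_off())"
```

```text
the job is handed in; nothing more can be done
None
```

I swung the cover to the next slot with the plunger home, pressed the roller past its click (about 8 mm, 7 N) for over half a second and let it go, then handed in at about 13.5 s; the hand-in gave no verdict, and I did not see the lever return because the fingers hid it in the last picture.

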